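# Cull the short port cap, then key a full-height cap onto the spigot and hold it home

### The arm

A 7-joint arm with a two-finger parallel gripper is mounted at the origin on the work surface. World frame = base frame: x ahead of the robot, y to its left, z up, the work surface at z = 0. Lengths are in m, angles in rad, forces in N, time in s.
With the tool pointing down it reaches from about 0.425 to 0.925 m from the base axis. Payload 6.8 kg.
Tool frame: the origin (TCP) lies midway between the tips of the shut fingers; the grasp point (between the pads) lies 19 mm behind it; z points along the fingers, x is the direction in which the jaws open and shut, and the axes are right-handed (so a half turn about z gives the same grasp; the last joint's range is limited). The gripper opens to 85 mm and grips with 20 to 120 N. Pads are 22 mm wide; open, the fingers measure 114 mm over their backs; the gripper's body (76 mm by 85 mm) begins 54 mm behind the grasp point. The pads swing forward as they close: fully open they stand 13 mm farther back than shut.
Start: joints at [-1.323, 0.477, 0.022, 1.555, -0.011, 1.109, -0.083], TCP at [0.235, 0.633, 0.231] pointing down, gripper open.
Joint ranges: [-2.96, 2.96], [-0.34, 2.1], [-1.41, 1.46], [0.24, 2.44], [-1.37, 4.51], [0.17, 1.92], [-2.96, 2.96]. Speed limits (rad/s): [2.39, 2.39, 3.14, 3.14, 3.14, 3.14, 3.14].

### API

Orientations are given as a rotation vector (axis times angle).
In Python, from bench import r gives the robot as it stands. The module is installed in compiled form; this text tells all that it offers.
- The arm moves only by the shell command python3 -m pendant 'ROWS' [OPENING] [FORCE]. ROWS is text: rows parted by semicolons, each of 4 numbers parted by spaces: the shift along the tool's x, y, z in cm, then the turn about the tool's z in degrees. A call has 1 to 8 rows; each row shifts and turns the pose as measured when the row begins, along the tool's axes as they then stand; what a row does not reach is not made up. A row lasts 1/12 s, in which the tool goes at most 41.7 mm and 7.16 degrees, less where a joint would pass 70% of its speed; a pose out of reach is approached as far as the arm can. A call with a gripper value outside its range is refused whole. OPENING is the closure in counts, from 0 (fully open) to 255 (shut), set as the call begins (- or left out, the last holds). The fingers move at their own pace and stop on an object; FORCE is the grip in N (left out, the last holds). Time passes only in rows, so rows that do not move let the fingers close. It gives the time, the measured TCP pose, the force and the opening at its end, in the units of the state.
- r.get_obs(): the state, without advancing time (a new reading comes with each control period).
- r.grab_frame(name): name is "scene" or "top" or "wrist"; returns a dict with "color" (480x640x3 uint8, red, green, blue), "fx", "fy", "cx", "cy" (pixels), "R" (3x3) and "t" (3): a world point X has camera coordinates R X + t; the wrist camera has in their place "hand_eye" (4x4, takes a point from camera to tool coordinates, whose origin is the TCP and whose axes are the tool frame's). Camera axes: x right, y down, z forward; pixel columns grow to the right and rows downward; lengths in m; the calibration is good to about 2 mm. A picture is of the moment at which its call begins: read the wrist's pose just before it. There is no depth.
- r.hand_in(): hands the job in, once; it reports no verdict.
The state is a dict: "clock": time; "joints": joint angles; "qvel": joint speeds; "tau": joint torques, N m; "tcp_pos": TCP position; "orientation": TCP orientation; "contact_force": force on the tool from outside, world axes, zero at the start; "moment": the same for the moment, N m; "grip_width": finger opening in m.
Only numpy, scipy, OpenCV 4.12 (cv2) and the standard library are available. Lean on these libraries where they do the work, as an engineer would, in place of code of your own. Each camera call takes 0.05 s, during which the arm holds its last target.

### The job

One of the three knurled port caps on the black mat was made too short: pick it out and leave it in the steel reject tray. Then set either of the two full-height caps upright over the spigot on the head plate, turn it until its hidden keyways drop over the spigot's pins, and press it fully home against the spring. The program finishes while still holding it pressed home; the other full-height cap and everything else on the bench stay where they are.

Things in the scene. Friction and masses are not known exactly. Their poses are not given: they have to be found in the camera images.
- cap_a_mid (a point): Full-height knurled metal cap, one of two alike: outside diameter 50, height 40, roof on top 8 thick, open below, about 120 g. Stands upright on the mat, open end down. This point is on its axis half-way up, 20 above its underside; z up. (mm)
- cap_b_mid (a point): Full-height knurled metal cap, the other of two alike: outside diameter 50, height 40, roof on top 8 thick, open below, about 120 g. Stands upright on the mat, open end down. This point is on its axis half-way up, 20 above its underside; z up. (mm)
- cap_short_mid (a point): The short cap: the same knurled metal cap, outside diameter 50, but only 26 high, about 80 g. Stands on the mat. This point is on its axis half-way up, 13 above its underside; z up. (mm)
- cap_a: The cap of point cap_a_mid; origin at the centre of its underside, z up. Inside: round bore of diameter 28, 32 deep, with three keyways (grooves about 9 wide, 120 degrees apart, all the way up the bore). They are hidden: where they lie around the cap is not told and differs between the caps. (mm)
- cap_b: The cap of point cap_b_mid; origin at the centre of its underside, z up. Inside: round bore of diameter 28, 32 deep, with three keyways (grooves about 9 wide, 120 degrees apart, all the way up the bore). They are hidden: where they lie around the cap is not told and differs between the caps. (mm)
- cap_short: The short cap of point cap_short_mid; origin at the centre of its underside, z up. (mm)
- head_plate: Fixed steel disc, diameter 180, its top 85 above the bench, on legs; origin on the bench under its centre, z up. The spigot stands 30 off its centre; three fixed steel stubs up to 36 high stand on the plate about 90 from the spigot. (mm)
- spigot_seat (a point): Top centre of the round steel boss (diameter 60, 5 high) at the spigot's foot, on its vertical axis, 90 above the bench; z up. The spigot is a post of diameter 24, 26 high above this point, top edge bevelled 4. A cap is home when its underside lies on the boss, at this point; the plunger then pushes up with about 8 N and lifts the cap 6 if let go. (mm)
- spigot_pins (a point): Point on the spigot's axis level with the tops of its pins, 14 above spigot_seat; z up. Three radial pins, 5 thick, 120 degrees apart, reach 17.5 from the axis. A cap set over the spigot rests on them with its underside here until turned, either way, by at most 120 degrees, when its keyways meet the pins (within 7 degrees); it then drops to 6 above spigot_seat, onto the plunger. (mm)
- plunger (a joint): Spring plunger, diameter 12 mm, in the spigot's top; its free top stands 38 mm above spigot_seat. Value in m: 0 free, about 0.006 when a cap is fully home; 3.5 N to start moving, then 0.7 N per mm.
- reject_tray_in (a point): Centre of the inner floor of the open steel reject tray, fixed; tray 160 (x) by 150 (y) outside, walls 4 thick and 30 high, floor 4 thick; axes along its sides, z up. (mm)
- bottle: Bystander: clear bottle with a red cap, diameter 68, height 150; origin at its underside. (mm)
- jar: Bystander: clear jar with a white lid, diameter 60, height 70; origin at its underside. (mm)
- wrench: Bystander: steel wrench lying on the bench; origin at its underside. (mm)
- tin: Bystander: round white tin, diameter 64, height 35; origin at its underside. (mm)
- plug: Bystander: small steel plug on the mat, diameter 18, height 24; origin at its underside. (mm)
- washer: Bystander: steel washer lying on the mat, diameter 28, 6 thick; origin at its underside. (mm)
Things that resemble listed ones, but are neither listed nor needed, are in the scene too. What is shaped like the head_plate but pink, red or turquoise is not meant.

How it is judged:
On the way, in this order (a step that is already met when the one before it is completed fails the run):
1. the short cap lies released in the reject tray (x of cap_short_mid in the frame of reject_tray_in between -0.07 and 0.07 m and y of cap_short_mid in the frame of reject_tray_in between -0.065 and 0.065 m and z of cap_short_mid in the frame of reject_tray_in below 0.035 m and linear speed of cap_short below 0.03 m/s and contact force between the fingers and cap_short below 0.1 N), for 0.2 s.
2. a full-height cap is held fully home on the spigot (((horizontal distance between cap_a_mid and spigot_seat below 0.005 m and z of cap_a_mid in the frame of spigot_seat below 0.0225 m and angle between cap_a_mid's own z axis and vertical below 0.12 rad and contact force between the fingers and cap_a above 1 N) or (horizontal distance between cap_b_mid and spigot_seat below 0.005 m and z of cap_b_mid in the frame of spigot_seat below 0.0225 m and angle between cap_b_mid's own z axis and vertical below 0.12 rad and contact force between the fingers and cap_b above 1 N))), for 0.3 s.
At the end, for the whole second after the job is handed in: Short cap released inside the reject tray; one full-height cap on the spigot within 2.5 mm of home, 5 mm of the axis and 7 degrees of upright, still, fingers pressing on it (over 1 N); the other full-height cap upright within 40 mm of its start, not touched (all of step 1 and (((horizontal distance between cap_a_mid and spigot_seat below 0.005 m and z of cap_a_mid in the frame of spigot_seat below 0.0225 m and angle between cap_a_mid's own z axis and vertical below 0.12 rad and contact force between the fingers and cap_a above 1 N) and (linear speed of cap_a below 0.02 m/s and angular speed of cap_a below 0.3 rad/s) and (distance of cap_b_mid from where it was at the start of the episode below 0.04 m and angle between cap_b_mid's own z axis and vertical below 0.2 rad and contact force between the fingers and cap_b below 0.1 N)) or ((horizontal distance between cap_b_mid and spigot_seat below 0.005 m and z of cap_b_mid in the frame of spigot_seat below 0.0225 m and angle between cap_b_mid's own z axis and vertical below 0.12 rad and contact force between the fingers and cap_b above 1 N) and (linear speed of cap_b below 0.02 m/s and angular speed of cap_b below 0.3 rad/s) and (distance of cap_a_mid from where it was at the start of the episode below 0.04 m and angle between cap_a_mid's own z axis and vertical below 0.2 rad and contact force between the fingers and cap_a below 0.1 N)))); the arm keeps its last pose, push and grip.
It fails at once if a bystander (bottle, jar, wrench, tin, plug, washer) is moved by more than 40 mm (distance of any of bottle, jar, wrench, tin, plug, washer from where it was at the start of the episode above 0.04 m).
It also fails if it takes over 64 s, if anything falls off the work surface, if the arm or the gripper's body presses on something with over 40 N, if the wrist force passes 120 N, or if a joint passes its speed limit or range.

## Working session

There is one attempt and no reset: what is moved stays moved. The work goes in short steps, Python scripts to look and compute and a shell command to move; the robot and the scene stay as the last step left them, time stands still between calls to the robot, and variables do not carry over. Pictures are saved under pics/ and viewed, and the job is handed in when it is done.

```bash
mkdir -p pics; ls; python3 - <<'E'
from bench import r
import cv2,pickle
o=r.get_obs();print(o)
for n in("scene","top","wrist"):
    f=r.grab_frame(n);cv2.imwrite(f"pics/{n}0.png",f["color"][:,:,::-1]);pickle.dump((o,f),open(f"pics/{n}0.pkl","wb"))
    print(n,{k:v for k,v in f.items() if k!="color"})
E
```

```text
pics
{'clock': 0.0, 'joints': array([-1.32309869,  0.47777696,  0.02233767,  1.55645819, -0.01146304,
        1.10931645, -0.08308178]), 'qvel': array([-0.00027822, -0.00047254, -0.00111305, -0.00183519, -0.00115042,
       -0.00065918, -0.00154561]), 'tau': array([-6.25561788e-04, -5.96433735e+01,  1.60685442e+00, -2.81193066e+01,
        1.22657191e-02,  9.22963925e-03, -4.78505427e-06]), 'tcp_pos': array([0.23494292, 0.63215306, 0.23033837]), 'orientation': array([ 2.57847240e+00,  1.79267321e+00, -2.20013604e-03]), 'contact_force': array([-0.30057705, -0.18662563, -0.39044296]), 'moment': array([-0.0499043 ,  0.02570627,  0.01257747]), 'grip_width': 0.08523126355394427}
scene {'fx': 520.4539072499815, 'fy': 520.4539072499815, 'cx': 314.10571546673907, 'cy': 236.67941139388887, 'R': array([[-2.92878675e-01,  9.56149601e-01, -1.46189615e-04],
       [ 5.66277755e-01,  1.73333630e-01, -8.05782202e-01],
       [-7.70422991e-01, -2.36079207e-01, -5.92211974e-01]]), 't': array([ 0.04857322, -0.25528385,  1.6255263 ])}
top {'fx': 469.0521747349673, 'fy': 469.0521747349673, 'cx': 320.29235574449973, 'cy': 241.23327580680075, 'R': array([[ 0.02634769, -0.99964489, -0.00398647],
       [-0.99792951, -0.026068  , -0.05879757],
       [ 0.05867277,  0.00552739, -0.99826197]]), 't': array([0.10779415, 0.54919365, 1.13971022])}
wrist {'fx': 389.51499145270293, 'fy': 389.51499145270293, 'cx': 328.6731460390491, 'cy': 245.45594983204808, 'hand_eye': array([[ 9.99999451e-01, -1.03070285e-03,  1.86628208e-04,
         8.19608030e-04],
       [ 9.42068926e-04,  9.62880862e-01,  2.69925098e-01,
        -6.89187186e-02],
       [-4.57913296e-04, -2.69924774e-01,  9.62881305e-01,
        -1.42759913e-01],
       [ 0.00000000e+00,  0.00000000e+00,  0.00000000e+00,
         1.00000000e+00]])}
```

View pics/scene0.png

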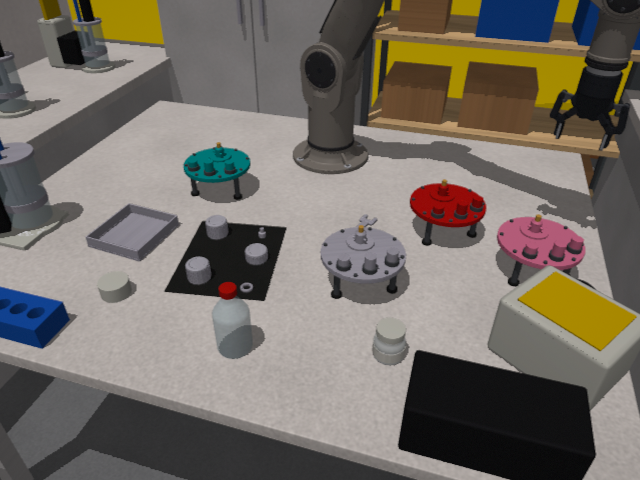

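View pics/top0.png

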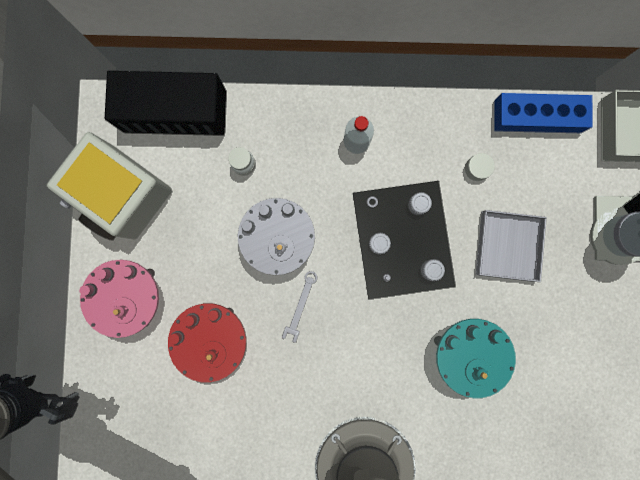

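View pics/wrist0.png

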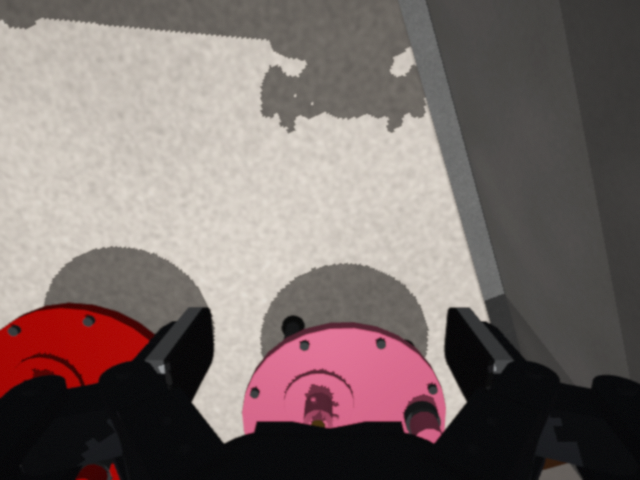

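```bash
cat >h.py <<'E'
import numpy as np,cv2,pickle
from scipy.spatial.transform import Rotation as Ro
def ray(f,u,v,o=None):
    d=np.array([(u-f['cx'])/f['fx'],(v-f['cy'])/f['fy'],1])
    if 'R' in f: return -f['R'].T@f['t'], f['R'].T@d
    T=np.eye(4);T[:3,:3]=Ro.from_rotvec(o['orientation']).as_matrix();T[:3,3]=o['tcp_pos']
    M=T@f['hand_eye'];return M[:3,3],M[:3,:3]@d
def onz(f,u,v,z,o=None):
    c,d=ray(f,u,v,o);return c+d*(z-c[2])/d[2]
def pix(f,X,o=None):
    if 'R' in f: p=f['R']@X+f['t']
    else:
        T=np.eye(4);T[:3,:3]=Ro.from_rotvec(o['orientation']).as_matrix();T[:3,3]=o['tcp_pos']
        p=(np.linalg.inv(T@f['hand_eye'])@np.r_[X,1])[:3]
    return np.array([f['fx']*p[0]/p[2]+f['cx'],f['fy']*p[1]/p[2]+f['cy']])
E
python3 - <<'E'
import pickle,cv2,numpy as np
a=pickle.load(open('pics/scene0.pkl','rb'))[1]['color'];b=pickle.load(open('pics/top0.pkl','rb'))[1]['color']
A=cv2.resize(a[205:300,165:295],None,fx=5,fy=5,interpolation=cv2.INTER_CUBIC)
cv2.imwrite('pics/c1.png',A[:,:,::-1])
B=cv2.resize(b[170:310,230:560],None,fx=2.4,fy=2.4,interpolation=cv2.INTER_CUBIC)
cv2.imwrite('pics/c2.png',B[:,:,::-1])
E
```

```text
(no output)
```

View pics/c1.png

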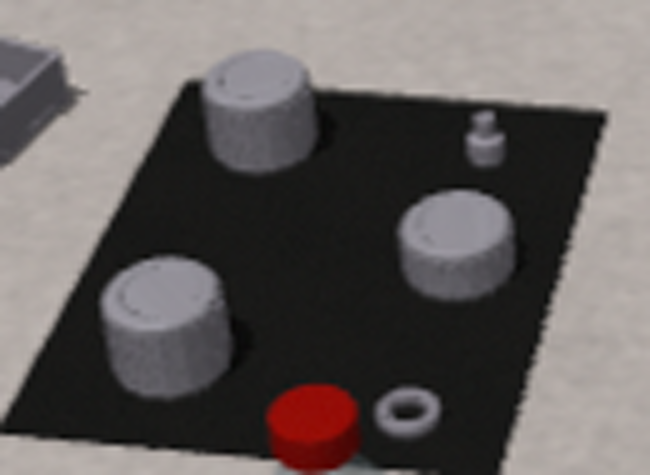

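View pics/c2.png

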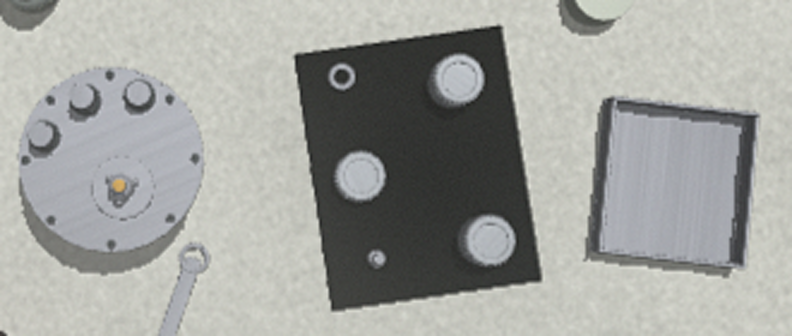

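```bash
python3 - <<'E'
from h import *
F={n:pickle.load(open(f'pics/{n}0.pkl','rb'))[1] for n in('scene','top')}
boxes={'top':{'short':(362,225,398,261),'A':(403,185,438,220),'B':(415,252,450,290)},'scene':{'short':(240,240,274,270),'A':(182,255,216,288),'B':(203,212,233,243)}}
for n in F:
  g=cv2.cvtColor(F[n]['color'],cv2.COLOR_RGB2GRAY)
  for k,(x0,y0,x1,y1) in boxes[n].items():
    m=(g[y0:y1,x0:x1]>70).astype(np.uint8)
    # drop border-connected non-mat
    N,l,s,c=cv2.connectedComponentsWithStats(m);i=1+np.argmax(s[1:,4])
    cx,cy=c[i]+[x0,y0]; h=.026 if k=='short' else .04
    print(n,k,s[i],np.round([cx,cy],1),np.round(onz(F[n],cx,cy,h/2+.002),4))
  hsv=cv2.cvtColor(F[n]['color'],cv2.COLOR_RGB2HSV)
  m=cv2.inRange(hsv,(8,110,90),(25,255,255))
  x0,y0,x1,y1=(265,230,295,262) if n=='top' else (345,215,380,245)
  ys,xs=np.nonzero(m[y0:y1,x0:x1]);print(n,'plunger',len(xs),xs.mean()+x0,ys.mean()+y0,ys.min()+y0,onz(F[n],xs.mean()+x0,ys.mean()+y0,.125))
f=F['top']
for p in [(482,211),(545,214),(541,283),(476,278)]: print('tray',np.round(onz(f,*p,.03),3))
for p in [(238,238),(315,238),(276,198),(276,277)]: print('plate',np.round(onz(f,*p,.085),3))
for k,p in dict(stub1=(248,227),stub2=(265,210),stub3=(289,209)).items():print(k,np.round(onz(f,*p,.12),3))
for k,p in dict(bottle=(361,123),jar=(241,157),tin=(479,167),w1=(311,276),w2=(291,338),plug=(387,277),washer=(372,201)).items():print(k,np.round(onz(f,*p,.02 if k!='bottle' else .15),3))
E
```

```text
scene short [  5   3  22  22 398] [255.6 253.2] [ 0.5469 -0.0244  0.015 ]
scene A [  3   1  25  28 538] [197.1 269.4] [ 0.6462 -0.1218  0.022 ]
scene B [  0   0  30  27 608] [216.8 222.9] [ 0.4706 -0.1583  0.022 ]
scene plunger 28 360.64285714285717 228.03571428571428 225 [0.53115059 0.21401408 0.125     ]
top short [  7   7  22  23 377] [379.6 243. ] [ 0.5458 -0.0241  0.015 ]
top A [  6   7  23  23 409] [419.8 202.9] [ 0.6468 -0.1204  0.022 ]
top B [  6   7  24  22 421] [432.8 269.7] [ 0.4834 -0.1542  0.022 ]
top plunger 19 279.1578947368421 246.8421052631579 245 [0.5248593  0.21301027 0.125     ]
tray [ 0.63  -0.271  0.03 ]
tray [ 0.626 -0.424  0.03 ]
tray [ 0.458 -0.414  0.03 ]
tray [ 0.466 -0.257  0.03 ]
plate [0.545 0.313 0.085]
plate [0.549 0.134 0.085]
plate [0.64  0.228 0.085]
plate [0.457 0.222 0.085]
stub1 [0.568 0.285 0.12 ]
stub2 [0.607 0.248 0.12 ]
stub3 [0.611 0.194 0.12 ]
bottle [0.802 0.038 0.15 ]
jar [0.75  0.325 0.02 ]
tin [ 0.74  -0.266  0.02 ]
w1 [0.46  0.143 0.02 ]
w2 [0.309 0.187 0.02 ]
plug [ 0.463 -0.043  0.02 ]
washer [ 0.649 -0.003  0.02 ]
```

```bash
cat >>h.py <<'E'
def togo(x,y,z,yaw=None):
    from bench import r
    o=r.get_obs();M=Ro.from_rotvec(o['orientation']).as_matrix()
    d=M.T@(np.array([x,y,z])-o['tcp_pos'])*100
    print('t',round(o['clock'],2),'tcp',o['tcp_pos'].round(4),'yaw',round(np.degrees(np.arctan2(M[1,0],M[0,0])),1),'tilt',round(np.degrees(np.arccos(-M[2,2])),2),'q7',o['joints'][6].round(2),'F',o['contact_force'].round(1),'w',round(o['grip_width'],4))
    print('togo cm tool',d.round(2))
E
python3 -c "
from h import *
togo(.55,-.024,.2)"
```

```text
t 0.15 tcp [0.235  0.6323 0.2306] yaw 69.6 tilt 0.08 q7 -0.08 F [ 0.5 -0.1 -0.3] w 0.0853
togo cm tool [-50.54  52.39   3.13]
```

```bash
python3 -m pendant '-2.7 2.8 0 0;-2.7 2.8 0 0;-2.7 2.8 0 0;-2.7 2.8 0 0;-2.7 2.8 0 0;-2.7 2.8 0 0;-2.7 2.8 0 0;-2.7 2.8 0 0' 0 40; python3 -c "
from h import *
togo(.55,-.024,.2)"
```

```text
clock: 0.82
tcp_pos: [0.3669, 0.3491, 0.2259]
orientation: [-2.56, -1.815, 0.009]
contact_force: [0.6, 0.1, -0.5]
grip_width: 0.0854
t 0.82 tcp [0.3669 0.3491 0.2259] yaw 70.7 tilt 0.37 q7 0.38 F [ 0.6  0.1 -0.5] w 0.0854
togo cm tool [-29.14  29.65   2.49]
```

```bash
python3 -m pendant '-2.8 2.8 0 0;-2.8 2.8 0 0;-2.8 2.8 0 0;-2.8 2.8 0 0;-2.8 2.8 0 0;-2.8 2.8 0 0;-2.8 2.8 0 0;-2.8 2.8 0 0'; python3 -m pendant '-2.8 2.8 0 0;-2.5 2.7 0 -1;0 0 0 0'; python3 -c "
from h import *
togo(.55,-.024,.2)"
```

```text
clock: 1.48
tcp_pos: [0.5068, 0.0477, 0.2253]
orientation: [-2.558, -1.816, 0.006]
contact_force: [0.9, 0.1, -0.5]
grip_width: 0.0853
clock: 1.73
tcp_pos: [0.5438, -0.0333, 0.2256]
orientation: [2.554, 1.829, -0.006]
contact_force: [-0.5, -0.3, 0.3]
grip_width: 0.0854
t 1.73 tcp [ 0.5438 -0.0333  0.2256] yaw 71.2 tilt 0.23 q7 1.31 F [-0.5 -0.3  0.3] w 0.0854
togo cm tool [1.09 0.29 2.56]
```

```bash
cat >>h.py <<'E'
def snap(name):
    from bench import r
    o=r.get_obs();f=r.grab_frame('wrist');pickle.dump((o,f),open(f'pics/{name}.pkl','wb'));cv2.imwrite(f'pics/{name}.png',f['color'][:,:,::-1]);return o,f
E
python3 -c "
from h import *
o,f=snap('w1')
for n,X in dict(short=(.546,-.024,.027),A=(.6465,-.121,.041),B=(.483,-.155,.041)).items(): print(n,pix(f,np.array(X),o))"
```

```text
short [339.01165149 215.96984993]
A [275.55489402 350.6154754 ]
B [168.86073777 198.99828876]
```

View pics/w1.png

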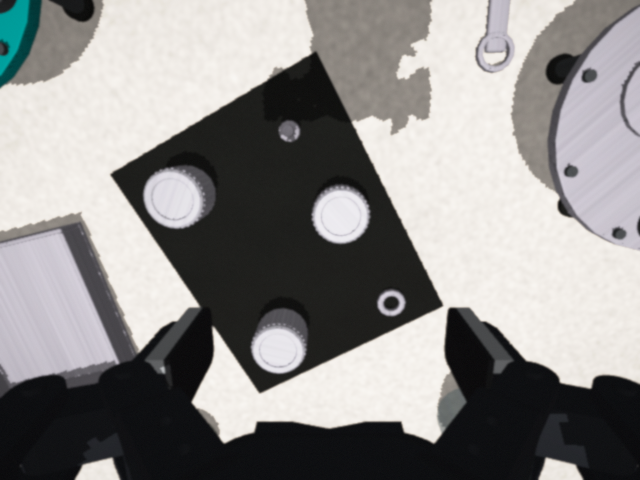

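```bash
python3 -c "
from h import *
o,f=pickle.load(open('pics/w1.pkl','rb'))
g=cv2.cvtColor(f['color'],cv2.COLOR_RGB2GRAY);v=(g>190).astype(np.uint8)
for n,(x,y,z) in dict(short=(341,214,.027),A=(278,349,.041),B=(174,198,.041)).items():
    m=v[y-34:y+34,x-34:x+34].copy();yy,xx=np.mgrid[-34:34,-34:34];m[(xx**2+yy**2)>34**2]=0
    N,l,s,c=cv2.connectedComponentsWithStats(m);i=l[34,34]
    p=max(cv2.findContours((l==(i if i else 1+np.argmax(s[1:,4]))).astype(np.uint8),0,1)[0],key=len);h=cv2.convexHull(p)
    e,rad=cv2.minEnclosingCircle(h)
    e=np.array(e)+[x-34,y-34];print(n,e,rad,s[i],onz(f,*e,z,o).round(4))
togo(.546,-.024,.2)
"
```

```text
short [340.5 216. ] 26.725555419921875 [   7   10   54   52 2177] [ 0.5465 -0.0228  0.027 ]
A [277.5878067  350.02194977] 24.91468048095703 [   9   14   50   44 1704] [ 0.6465 -0.119   0.041 ]
B [172.5 199. ] 29.449207305908203 [   5    8   56   55 2372] [ 0.484  -0.1521  0.041 ]
t 1.78 tcp [ 0.5426 -0.0302  0.2252] yaw 71.3 tilt 0.29 q7 1.3 F [1.2 0.1 0.6] w 0.0853
togo cm tool [0.7  0.13 2.52]
```

```bash
python3 -m pendant '0.8 0.2 2.5 0;0 0 3.5 0;0 0 3.5 0;0 0 3.5 0;0 0 2 0;0 0 0 0';  python3 -c "
from h import *
togo(.5463,-.0235,.006)"
```

```text
clock: 2.28
tcp_pos: [0.5479, -0.0164, 0.0716]
orientation: [-2.548, -1.831, -0.005]
contact_force: [-0.6, 0.8, -0.3]
grip_width: 0.0854
t 2.28 tcp [ 0.5479 -0.0164  0.0716] yaw 71.4 tilt 0.26 q7 1.38 F [-0.6  0.8 -0.3] w 0.0854
togo cm tool [-0.75  0.08  6.56]
```

```bash
python3 -m pendant '-0.8 0.1 1.5 0;0 0 1.5 0;0 0 1.5 0;0 0 0 0';  python3 -c "
from h import *
togo(.5463,-.0235,.006)"
```

```text
clock: 2.62
tcp_pos: [0.5459, -0.0187, 0.0272]
orientation: [-2.541, -1.837, -0.006]
contact_force: [-0.6, 0.4, -0.2]
grip_width: 0.0852
t 2.62 tcp [ 0.5459 -0.0187  0.0272] yaw 71.7 tilt 0.44 q7 1.43 F [-0.6  0.4 -0.2] w 0.0852
togo cm tool [-0.46  0.19  2.11]
```

```bash
python3 -m pendant '-0.4 0.2 0.8 0;-0.2 0 0.7 0;0 0 0.6 0;0 0 0 0';  python3 -c "
from h import *
togo(.5463,-.0235,.005)"
```

```text
clock: 2.95
tcp_pos: [0.5484, -0.0229, 0.0085]
orientation: [-2.539, -1.841, -0.014]
contact_force: [0.8, 0.4, -0.5]
grip_width: 0.0853
t 2.95 tcp [ 0.5484 -0.0229  0.0085] yaw 71.9 tilt 0.59 q7 1.45 F [ 0.8  0.4 -0.5] w 0.0853
togo cm tool [-0.12 -0.18  0.35]
```

```bash
python3 -m pendant '-0.1 -0.2 0.3 0;0 0 0 0;0 0 0 0;0 0 0 0;0 0 0 0;0 0 0 0' 255 40;  python3 -c "
from h import *
togo(.5463,-.0235,.005)"
```

```text
clock: 3.45
tcp_pos: [0.547, -0.0233, 0.007]
orientation: [-2.541, -1.841, -0.018]
contact_force: [0.1, -0.1, -2.3]
grip_width: 0.0489
t 3.45 tcp [ 0.547  -0.0233  0.007 ] yaw 71.9 tilt 0.68 q7 1.45 F [ 0.1 -0.1 -2.3] w 0.0489
togo cm tool [-0.05 -0.06  0.19]
```

```bash
python3 -m pendant '0 0 -2 0;0 0 -2.5 0;0 0 -2.5 0;0 0 -2.5 0;0 0 -1 0;0 0 0 0';  python3 -c "
from h import *
togo(.545,-.341,.1)"
```

```text
clock: 3.95
tcp_pos: [0.5444, -0.0243, 0.1142]
orientation: [-2.538, -1.84, -0.011]
contact_force: [0.3, 0.4, -0.1]
grip_width: 0.0487
t 3.95 tcp [ 0.5444 -0.0243  0.1142] yaw 71.9 tilt 0.54 q7 1.38 F [ 0.3  0.4 -0.1] w 0.0487
togo cm tool [-30.09   9.92   1.13]
```

```bash
python3 -m pendant '-3.5 1.2 0 0;-3.5 1.2 0 0;-3.5 1.2 0 0;-3.5 1.2 0 0;-3.5 1.2 0 0;-3.5 1.2 0 0;-3.5 1.2 0 0;-3.5 1.2 0 0';  python3 -c "
from h import *
togo(.545,-.341,.1)"
```

```text
clock: 4.62
tcp_pos: [0.5512, -0.3154, 0.0992]
orientation: [-2.505, -1.863, -0.011]
contact_force: [0.6, -0.2, -1.3]
grip_width: 0.0487
t 4.62 tcp [ 0.5512 -0.3154  0.0992] yaw 73.3 tilt 1.21 q7 1.93 F [ 0.6 -0.2 -1.3] w 0.0487
togo cm tool [-2.63  0.14 -0.13]
```

```bash
python3 -m pendant '-1.5 0 0 0;0 0 0 0';  python3 -c "
from h import *
togo(.545,-.341,.015);o,f=snap('w2')"
```

```text
clock: 4.78
tcp_pos: [0.5427, -0.3407, 0.0955]
orientation: [-2.516, -1.851, -0.002]
contact_force: [-1.0, -0.3, -1.1]
grip_width: 0.0489
t 4.78 tcp [ 0.5427 -0.3407  0.0955] yaw 72.7 tilt 1.02 q7 1.96 F [-1.  -0.3 -1.1] w 0.0489
togo cm tool [-0.05  0.33  8.05]
```

View pics/w2.png

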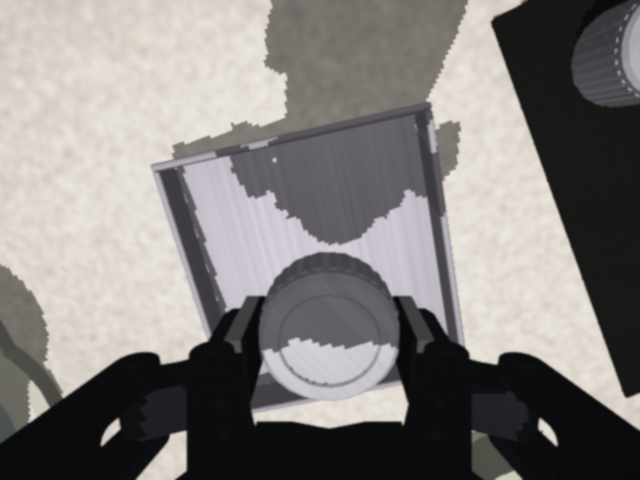

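```bash
python3 -m pendant '0 0.3 2 0;0 0 2 0;0 0 2 0;0 0 1.3 0;0 0 0 0';  python3 -c "
from h import *
togo(.545,-.341,.014)"
```

```text
clock: 5.25
tcp_pos: [0.5474, -0.3289, 0.0157]
orientation: [-2.504, -1.856, -0.008]
contact_force: [-0.9, 0.7, -1.4]
grip_width: 0.0486
t 5.25 tcp [ 0.5474 -0.3289  0.0157] yaw 73.1 tilt 1.45 q7 1.99 F [-0.9  0.7 -1.4] w 0.0486
togo cm tool [-1.23  0.13  0.15]
```

```bash
python3 -m pendant '-1.2 0.1 0 0;0 0 0.4 0;0 0 0 0';  python3 -c "
from h import *
togo(.545,-.341,.012)"
```

```text
clock: 5.5
tcp_pos: [0.5458, -0.3377, 0.011]
orientation: [-2.498, -1.86, -0.01]
contact_force: [1.0, 1.6, -0.8]
grip_width: 0.0487
t 5.5 tcp [ 0.5458 -0.3377  0.011 ] yaw 73.4 tilt 1.6 q7 2.0 F [ 1.   1.6 -0.8] w 0.0487
togo cm tool [-0.33  0.01 -0.11]
```

```bash
python3 -m pendant '0 0 0 0;0 0 0 0;0 0 0 0;0 0 0 0' 60;  python3 -m pendant '0 0 -1.5 0;0 0 -3 0;0 0 -3.5 0;0 0 -3.5 0;0 0 0 0'; python3 -c "
from h import *
o,f=snap('w3')
togo(.6465,-.1195,.15)"
```

```text
clock: 5.83
tcp_pos: [0.5477, -0.3396, 0.0143]
orientation: [-2.503, -1.862, -0.013]
contact_force: [-0.5, 0.6, -0.1]
grip_width: 0.065
clock: 6.25
tcp_pos: [0.5477, -0.3424, 0.1371]
orientation: [-2.502, -1.86, -0.012]
contact_force: [1.1, -0.7, 0.5]
grip_width: 0.0652
t 6.3 tcp [ 0.5468 -0.3415  0.1346] yaw 73.3 tilt 1.54 q7 1.96 F [-0.3  0.4 -0.2] w 0.0655
togo cm tool [24.16  3.14 -1.09]
```

View pics/w3.png

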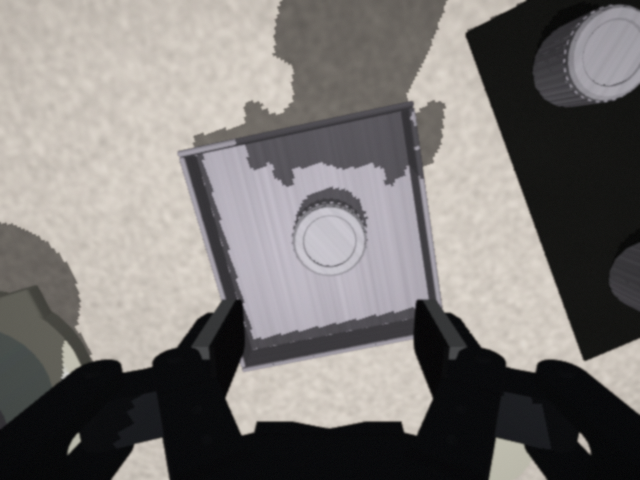

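```bash
python3 -m pendant '3.5 0.4 0 0;3.5 0.4 0 0;3.5 0.4 0 0;3.5 0.4 0 0;3.5 0.4 0 0;3.5 0.4 0 0;2 0.3 0 0;0 0 0 0' 0; python3 -c "
from h import *
togo(.6465,-.1195,.15)"
```

```text
clock: 6.97
tcp_pos: [0.6402, -0.1237, 0.1416]
orientation: [-2.511, -1.849, -0.01]
contact_force: [0.7, 0.5, 0.3]
grip_width: 0.0854
t 6.97 tcp [ 0.6402 -0.1237  0.1416] yaw 72.7 tilt 1.41 q7 1.57 F [0.7 0.5 0.3] w 0.0854
togo cm tool [ 0.6   0.46 -0.84]
```

Check the cap with the wrist camera before going down.

```bash
python3 -m pendant '0.5 0.5 0 0;0 0 0 0';python3 -c "
from h import *
o,f=snap('w4');print(pix(f,np.array([.6465,-.1195,.041]),o))
togo(.6465,-.1195,.08)"
```

```text
clock: 7.13
tcp_pos: [0.6466, -0.1181, 0.1412]
orientation: [-2.506, -1.852, -0.009]
contact_force: [0.1, 0.4, -0.5]
grip_width: 0.0856
[322.19815015 249.51699183]
t 7.18 tcp [ 0.6456 -0.1197  0.1411] yaw 72.8 tilt 1.45 q7 1.57 F [-0.2 -0.5 -1. ] w 0.0857
togo cm tool [-0.07  0.18  6.11]
```

View pics/w4.png

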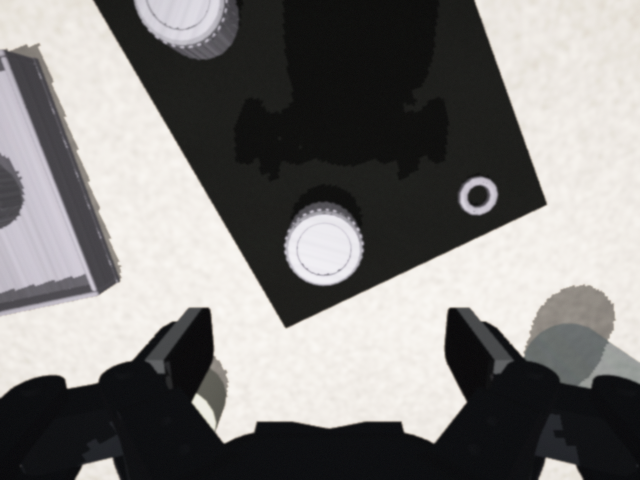

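```bash
python3 -c "
from h import *
o,f=pickle.load(open('pics/w4.pkl','rb'))
print(onz(f,324.5,246.5,.041,o))
togo(.646,-.1177,.08)"; python3 -m pendant '0 0 2.5 0;0 0 2.5 0;0 0 1 0;0 0 0 0';python3 -c "
from h import *
togo(.646,-.1177,.02)"
```

```text
[ 0.64501263 -0.11747099  0.041     ]
t 7.18 tcp [ 0.6456 -0.1197  0.1411] yaw 72.8 tilt 1.45 q7 1.57 F [-0.2 -0.5 -1. ] w 0.0857
togo cm tool [0.09 0.08 6.12]
clock: 7.52
tcp_pos: [0.6441, -0.1266, 0.0813]
orientation: [-2.52, -1.841, -0.007]
contact_force: [-0.3, 0.7, 0.2]
grip_width: 0.0855
t 7.52 tcp [ 0.6441 -0.1266  0.0813] yaw 72.3 tilt 1.19 q7 1.59 F [-0.3  0.7  0.2] w 0.0855
togo cm tool [ 0.81 -0.    6.14]
```

```bash
python3 -m pendant '0.8 0 2 0;0.2 0 2 0;0 0 1.4 0;0 0 0 0';python3 -c "
from h import *
togo(.6455,-.118,.012)"
```

```text
clock: 7.85
tcp_pos: [0.6469, -0.1227, 0.0291]
orientation: [-2.531, -1.833, -0.007]
contact_force: [0.9, -0.4, 0.2]
grip_width: 0.0859
t 7.85 tcp [ 0.6469 -0.1227  0.0291] yaw 71.8 tilt 0.96 q7 1.59 F [ 0.9 -0.4  0.2] w 0.0859
togo cm tool [ 0.38 -0.26  1.71]
```

```bash
python3 -m pendant '0.5 -0.2 0.8 0;0.1 0 0.7 0;0 0 0 0';python3 -c "
from h import *
togo(.6455,-.118,.012)"
```

```text
clock: 8.1
tcp_pos: [0.6477, -0.1181, 0.0154]
orientation: [-2.536, -1.831, -0.009]
contact_force: [-0.1, 0.5, -0.1]
grip_width: 0.0856
t 8.1 tcp [ 0.6477 -0.1181  0.0154] yaw 71.7 tilt 0.85 q7 1.59 F [-0.1  0.5 -0.1] w 0.0856
togo cm tool [-0.06 -0.21  0.34]
```

```bash
python3 -m pendant '0 -0.2 0.3 0;0 0 0 0' ;python3 -c "
from h import *
togo(.6455,-.118,.012)"; python3 -m pendant '0 0 0 0;0 0 0 0;0 0 0 0;0 0 0 0;0 0 0 0;0 0 0 0' 255 60;python3 -c "
from h import *
togo(.6455,-.118,.012)"; python3 -m pendant '0 0 -2 0;0 0 -3 0;0 0 -3.5 0;0 0 -3.5 0;0 0 -3 0;0 0 0 0'; python3 -c "
from h import *
o,f=snap('w5')
togo(.527,.2135,.17)"
```

```text
clock: 8.27
tcp_pos: [0.6463, -0.1175, 0.0131]
orientation: [-2.536, -1.832, -0.011]
contact_force: [-0.9, 0.8, -0.5]
grip_width: 0.0856
t 8.27 tcp [ 0.6463 -0.1175  0.0131] yaw 71.7 tilt 0.83 q7 1.59 F [-0.9  0.8 -0.5] w 0.0856
togo cm tool [-0.08 -0.06  0.11]
clock: 8.77
tcp_pos: [0.6477, -0.1179, 0.0154]
orientation: [-2.538, -1.834, -0.015]
contact_force: [-0.2, -0.8, -1.7]
grip_width: 0.0484
t 8.77 tcp [ 0.6477 -0.1179  0.0154] yaw 71.7 tilt 0.8 q7 1.59 F [-0.2 -0.8 -1.7] w 0.0484
togo cm tool [-0.08 -0.2   0.34]
clock: 9.27
tcp_pos: [0.644, -0.1196, 0.1667]
orientation: [-2.533, -1.829, -0.001]
contact_force: [1.3, -1.1, -0.8]
grip_width: 0.0486
t 9.32 tcp [ 0.6428 -0.1192  0.1642] yaw 71.7 tilt 1.13 q7 1.53 F [ 0.1  0.1 -1.3] w 0.0484
togo cm tool [ 27.94 -21.45   0.07]
```

View pics/w5.png

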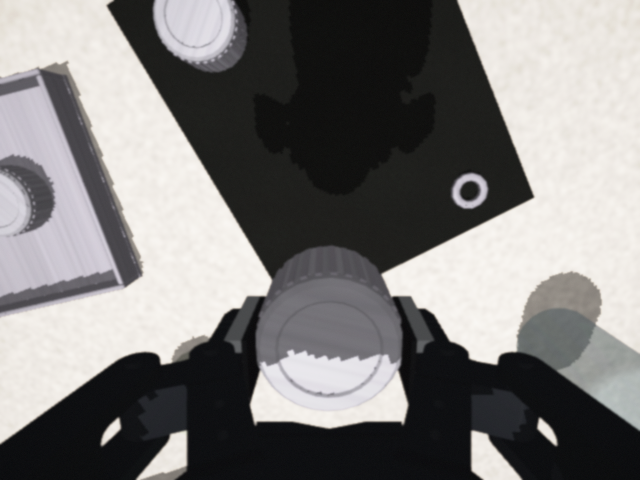

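```bash
python3 -c "
from h import *
o,f=pickle.load(open('pics/w5.pkl','rb'))
H=f['hand_eye'];d=H[:3,:3]@np.array([(329.5-f['cx'])/f['fx'],(338-f['cy'])/f['fy'],1]);c=H[:3,3]
print(c+d*((-.0265-c[2])/d[2]))
togo(.584,.195,.18)"
python3 -m pendant '3.5 -2 -0.2 0;3.5 -2 -0.2 0;3.5 -2 -0.2 0;3.5 -2 -0.2 0;3.5 -2 -0.2 0;3.5 -2 -0.2 0;3.5 -2 -0.2 0;3.5 -1.5 0 0'; python3 -c "
from h import *
togo(.584,.195,.18)"
```

```text
[ 0.00110489 -0.00438504 -0.0265    ]
t 9.32 tcp [ 0.6428 -0.1192  0.1642] yaw 71.7 tilt 1.13 q7 1.53 F [ 0.1  0.1 -1.3] w 0.0484
togo cm tool [ 27.99 -15.48  -1.03]
clock: 9.98
tcp_pos: [0.5786, 0.1916, 0.1729]
orientation: [-2.553, -1.801, 0.027]
contact_force: [0.3, 0.6, -1.0]
grip_width: 0.0484
t 9.98 tcp [0.5786 0.1916 0.1729] yaw 70.4 tilt 1.41 q7 0.97 F [ 0.3  0.6 -1. ] w 0.0484
togo cm tool [ 0.5   0.38 -0.72]
```

```bash
python3 -m pendant '0.5 0 -1 0;0 0 0 0;0 0 0 0'; python3 -c "
from h import *
o,f=snap('w6')
print(pix(f,np.array([.527,.2135,.128]),o),pix(f,np.array([.527,.2135,.09]),o))
togo(.584,.195,.18)"
```

```text
clock: 10.23
tcp_pos: [0.5742, 0.2103, 0.1779]
orientation: [-2.53, -1.821, 0.036]
contact_force: [-0.3, 0.2, -2.7]
grip_width: 0.0483
[303.26507576 188.00883236] [307.59251728 181.94993342]
t 10.28 tcp [0.5746 0.2094 0.178 ] yaw 71.4 tilt 1.91 q7 0.96 F [ 0.5  0.2 -1.5] w 0.0488
togo cm tool [-1.07  1.35 -0.24]
```

View pics/w6.png

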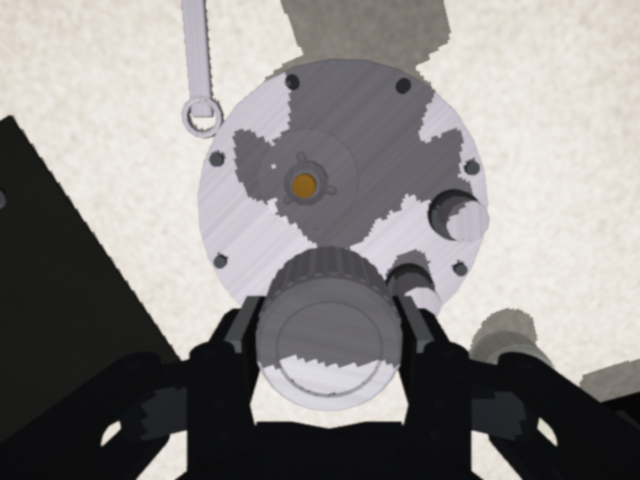

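```bash
python3 -c "
from h import *
o,f=pickle.load(open('pics/w6.pkl','rb'))
H=np.linalg.inv(f['hand_eye']);t=np.linspace(0,6.28,200)
for cx,cy,z in [(0.001,-.0044,-.0265),(0.001,-.003,-.0265),(.001,-.003,-.0285),(0.001,-.0015,-.0265)]:
    P=np.c_[cx+.025*np.cos(t),cy+.025*np.sin(t),z+0*t]@H[:3,:3].T+H[:3,3]
    u=f['fx']*P[:,0]/P[:,2]+f['cx'];v=f['fy']*P[:,1]/P[:,2]+f['cy'];print(cx,cy,z,u.min(),u.max(),v.min(),v.max())
T=f['hand_eye'];c=T[:3,3];Rw=Ro.from_rotvec(o['orientation']).as_matrix()
for (u,v,z) in [(304.5,186,.128),(308,178,.09)]:
    p=onz(f,u,v,z,o);print(p, Rw.T@(p-o['tcp_pos']))
print(Rw[:,0],Rw[:,1],Rw[:,2])
g=f['color'][240:420,240:420];cv2.imwrite('pics/c6.png',cv2.resize(g,None,fx=3.2,fy=3.2)[:,:,::-1])
g=f['color'][120:240,240:380];cv2.imwrite('pics/c7.png',cv2.resize(g,None,fx=4.5,fy=4.5)[:,:,::-1])
"
```

```text
0.001 -0.0044 -0.0265 253.79268401189057 404.5588756287052 266.58932876704966 402.2804325827417
0.001 -0.003 -0.0265 254.01524760351867 404.3409458319088 270.7941468308762 405.6936674765575
0.001 -0.003 -0.0285 252.89060450402894 405.488248482044 272.9344530574813 409.55008985016485
0.001 -0.0015 -0.0265 254.25227060327495 404.10885904449026 275.27072496940343 409.32978977740424
[0.52626045 0.2144119  0.128     ] [-0.01109702 -0.04512234  0.05148306]
[0.52489694 0.214492   0.09      ] [-0.0112818  -0.04517141  0.08950712]
[ 0.31764917  0.94819746 -0.00453648] [ 0.94763067 -0.317619   -0.03338098] [-0.03309263  0.00630453 -0.9994324 ]
```

View pics/c6.png

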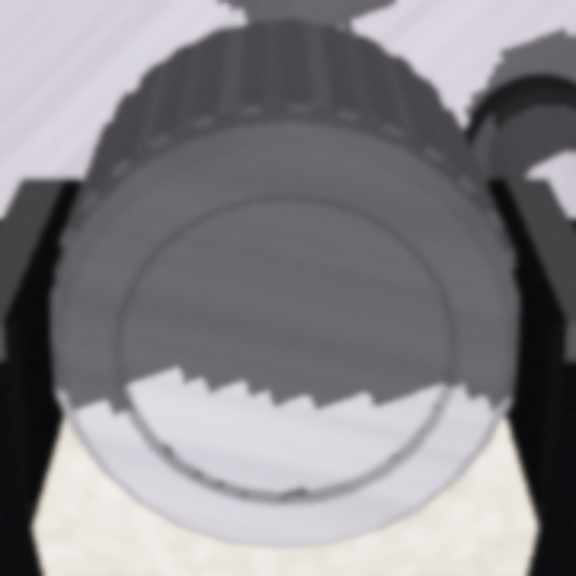

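View pics/c7.png

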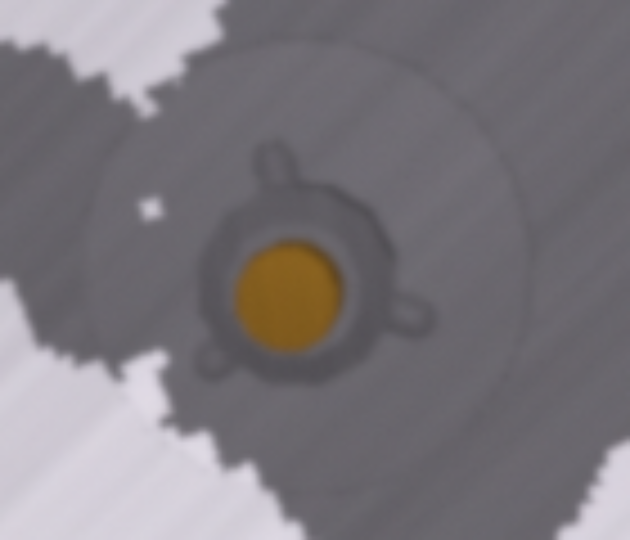

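```bash
python3 -c "
from h import *
togo(.5275,.2127,.165)";  python3 -m pendant '-1.2 -2.2 0 0;0 -2.2 0 0;0 0 0 0'; python3 -c "
from h import *
togo(.5275,.2127,.15)"
```

```text
t 10.28 tcp [0.5746 0.2094 0.178 ] yaw 71.4 tilt 1.91 q7 0.96 F [ 0.5  0.2 -1.5] w 0.0488
togo cm tool [-1.18 -4.52  1.45]
clock: 10.53
tcp_pos: [0.5285, 0.2051, 0.1763]
orientation: [-2.542, -1.809, 0.043]
contact_force: [0.8, -0.4, -2.0]
grip_width: 0.0483
t 10.53 tcp [0.5285 0.2051 0.1763] yaw 70.9 tilt 2.02 q7 0.91 F [ 0.8 -0.4 -2. ] w 0.0483
togo cm tool [ 0.71 -0.25  2.63]
```

```bash
python3 -m pendant '0.7 -0.2 1 0;0 0 0 0'; python3 -c "
from h import *
togo(.5275,.2127,.15)"
```

```text
clock: 10.7
tcp_pos: [0.5285, 0.2089, 0.1649]
orientation: [-2.547, -1.803, 0.045]
contact_force: [-1.2, 1.5, -2.0]
grip_width: 0.0482
t 10.7 tcp [0.5285 0.2089 0.1649] yaw 70.6 tilt 2.05 q7 0.9 F [-1.2  1.5 -2. ] w 0.0482
togo cm tool [ 0.34 -0.17  1.49]
```

```bash
python3 -m pendant '0.4 -0.2 0.6 0;0 0 0.6 0;0 0 0 0'; python3 -c "
from h import *
from bench import r
togo(.5275,.2127,.1175)
f=r.grab_frame('scene');cv2.imwrite('pics/s2.png',cv2.resize(f['color'][140:300,290:440],None,fx=4,fy=4)[:,:,::-1])"
```

```text
clock: 10.95
tcp_pos: [0.5292, 0.2111, 0.1504]
orientation: [-2.552, -1.798, 0.047]
contact_force: [-0.1, -0.4, -1.6]
grip_width: 0.0485
t 10.95 tcp [0.5292 0.2111 0.1504] yaw 70.4 tilt 2.05 q7 0.9 F [-0.1 -0.4 -1.6] w 0.0485
togo cm tool [ 0.14 -0.11  3.29]
```

View pics/s2.png

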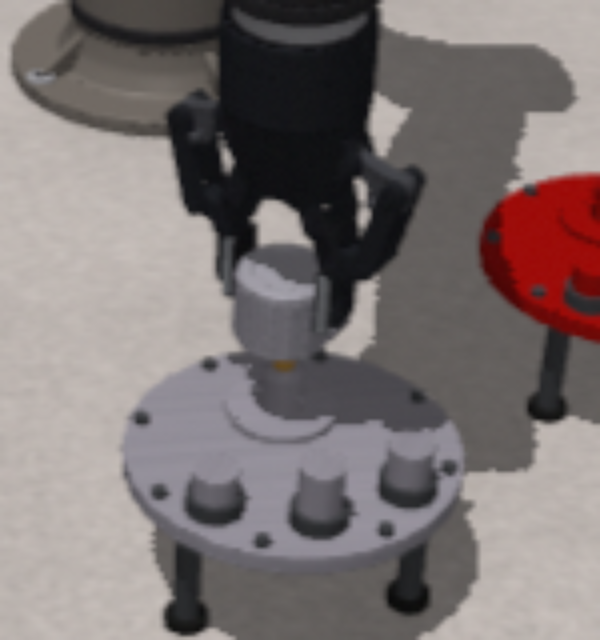

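```bash
python3 -m pendant '0.25 -0.1 0 0;0 0 0 0'; python3 -c "
from h import *
from bench import r
togo(.5275,.2127,.1175)
f=r.grab_frame('scene');cv2.imwrite('pics/s3.png',cv2.resize(f['color'][190:260,330:390],None,fx=8,fy=8,interpolation=cv2.INTER_CUBIC)[:,:,::-1])
T=pickle.load(open('pics/w6.pkl','rb'))
for z in (.09,.1165,.128): print(pix(f,np.array([.5265,.214,z])))
o=r.get_obs();Rw=Ro.from_rotvec(o['orientation']).as_matrix()
for z in(.0135,-.0265):print('cap',pix(f,o['tcp_pos']+Rw@[.001,-.001,z]))
"
```

```text
clock: 11.17
tcp_pos: [0.5298, 0.2139, 0.1504]
orientation: [-2.552, -1.798, 0.047]
contact_force: [-0.0, -0.3, -0.8]
grip_width: 0.0487
t 11.17 tcp [0.5298 0.2139 0.1504] yaw 70.3 tilt 2.05 q7 0.9 F [-0.  -0.3 -0.8] w 0.0487
togo cm tool [-0.14 -0.07  3.29]
[360.26031801 240.14624112]
[360.91673958 230.09615454]
[361.20746379 225.64504627]
cap [361.54849058 222.77583488]
cap [362.48109065 207.05712428]
```

View pics/s3.png

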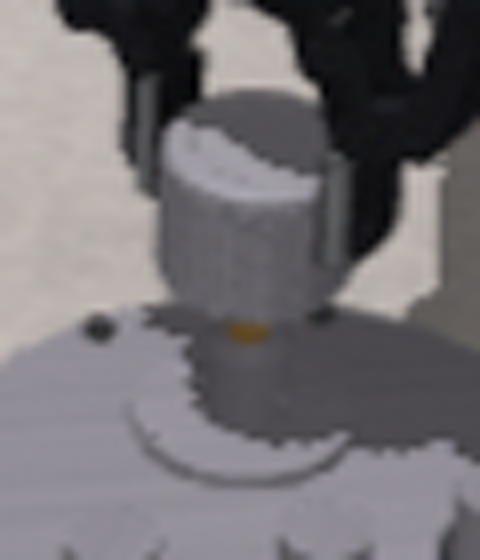

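```bash
python3 -m pendant '0 -0.2 0.7 0;0 0 0.7 0;0 0 0 0'; python3 -c "
from h import *
togo(.528,.2135,.1175)"
```

```text
clock: 11.47
tcp_pos: [0.528, 0.2145, 0.1361]
orientation: [-2.553, -1.798, 0.044]
contact_force: [0.2, -1.1, -1.1]
grip_width: 0.0487
t 11.47 tcp [0.528  0.2145 0.1361] yaw 70.3 tilt 1.93 q7 0.9 F [ 0.2 -1.1 -1.1] w 0.0487
togo cm tool [-0.07  0.09  1.86]
```

```bash
python3 -m pendant '0 0 0.6 0;0 0 0.5 0;0 0 0 0'; python3 -c "
from h import *
togo(.528,.2135,.1175)"
```

```text
clock: 11.72
tcp_pos: [0.5272, 0.2145, 0.1236]
orientation: [-2.553, -1.798, 0.045]
contact_force: [-0.1, 0.5, -1.3]
grip_width: 0.0488
t 11.72 tcp [0.5272 0.2145 0.1236] yaw 70.3 tilt 1.96 q7 0.91 F [-0.1  0.5 -1.3] w 0.0488
togo cm tool [-0.06  0.13  0.61]
```

```bash
python3 -m pendant '0 0.1 0.4 0;0 0 0.4 0;0 0 0.2 0;0 0 0 0'; python3 -c "
from h import *
togo(.528,.2135,.1175)"
```

```text
clock: 12.05
tcp_pos: [0.5286, 0.2143, 0.1153]
orientation: [-2.552, -1.797, 0.043]
contact_force: [-2.3, -0.7, 0.1]
grip_width: 0.0487
t 12.05 tcp [0.5286 0.2143 0.1153] yaw 70.3 tilt 1.95 q7 0.91 F [-2.3 -0.7  0.1] w 0.0487
togo cm tool [-0.1  -0.04 -0.22]
```

```bash
python3 -m pendant '0 0 0.2 0;0 0 0.2 0;0 0 0 0';  python3 -m pendant '0 0 0.2 0;0 0 0.2 0;0 0 0 0'
```

```text
clock: 12.3
tcp_pos: [0.5286, 0.2143, 0.1154]
orientation: [-2.551, -1.795, 0.043]
contact_force: [-1.7, -1.0, -2.8]
grip_width: 0.0484
clock: 12.55
tcp_pos: [0.5287, 0.2143, 0.1154]
orientation: [-2.55, -1.793, 0.042]
contact_force: [-1.0, -1.2, -1.9]
grip_width: 0.0486
```

```bash
python3 -m pendant '0 0 0.4 0';  python3 -m pendant '0 0 0.4 -5;0 0 0.4 -5'
```

```text
clock: 12.63
tcp_pos: [0.5291, 0.2144, 0.1143]
orientation: [-2.549, -1.792, 0.04]
contact_force: [-16.6, -5.5, 56.4]
grip_width: 0.0485
clock: 12.8
tcp_pos: [0.5283, 0.2148, 0.1141]
orientation: [-2.379, -2.003, 0.037]
contact_force: [-17.0, -5.6, 46.9]
grip_width: 0.0484
```

```bash
python3 -m pendant '0 0 0.1 -6;0 0 0.1 -6';python3 -c "
from h import *
togo(.528,.2135,.1175)"
```

```text
clock: 12.97
tcp_pos: [0.5277, 0.2151, 0.1151]
orientation: [-2.144, -2.246, 0.03]
contact_force: [-4.8, -2.1, 6.8]
grip_width: 0.0484
t 12.97 tcp [0.5277 0.2151 0.1151] yaw 92.6 tilt 2.35 q7 1.26 F [-4.8 -2.1  6.8] w 0.0484
togo cm tool [-0.15  0.01 -0.24]
```

```bash
python3 -m pendant '0 0 0.1 -6;0 0 0.1 -6;0 0 0.1 -6;0 0 0.1 -6';python3 -c "
from h import *
togo(.528,.2135,.1175)"
```

```text
clock: 13.3
tcp_pos: [0.5278, 0.2137, 0.1152]
orientation: [-1.604, -2.655, 0.017]
contact_force: [-0.1, -1.1, 3.3]
grip_width: 0.0487
t 13.3 tcp [0.5278 0.2137 0.1152] yaw 117.7 tilt 2.36 q7 1.64 F [-0.1 -1.1  3.3] w 0.0487
togo cm tool [-0.02  0.   -0.23]
```

```bash
python3 -m pendant '0 0 0.15 -6;0 0 0.15 -6;0 0 0.15 -6';python3 -c "
from h import *
togo(.528,.2135,.1175)"
```

```text
clock: 13.55
tcp_pos: [0.5275, 0.2146, 0.1121]
orientation: [-1.146, -2.88, 0.003]
contact_force: [-0.4, -0.3, -1.8]
grip_width: 0.0485
t 13.55 tcp [0.5275 0.2146 0.1121] yaw 136.6 tilt 2.39 q7 1.93 F [-0.4 -0.3 -1.8] w 0.0485
togo cm tool [-0.09 -0.06 -0.54]
```

```bash
python3 -m pendant '0 0 0.15 -6;0 0 0.15 -6;0 0 0.15 -6';python3 -c "
from h import *
togo(.528,.2135,.1175)"
```

```text
clock: 13.8
tcp_pos: [0.5267, 0.2141, 0.1067]
orientation: [-0.658, -3.028, -0.007]
contact_force: [-7.0, -2.9, 16.6]
grip_width: 0.0484
t 13.8 tcp [0.5267 0.2141 0.1067] yaw 155.5 tilt 2.48 q7 2.22 F [-7.  -2.9 16.6] w 0.0484
togo cm tool [-0.1  -0.01 -1.09]
```

```bash
python3 -c "
from bench import r
print(r.get_obs()['moment'])"; python3 -m pendant '0 0 0.2 1;0 0 0.2 1;0 0 0.2 0';python3 -c "
from h import *
from bench import r
togo(.528,.2135,.1175);print(r.get_obs()['moment'])"
```

```text
[-0.87899723  1.6727211  -0.28886271]
clock: 14.05
tcp_pos: [0.5267, 0.214, 0.1024]
orientation: [-0.706, -3.016, -0.007]
contact_force: [-9.2, -3.6, 26.1]
grip_width: 0.0485
t 14.05 tcp [0.5267 0.214  0.1024] yaw 153.7 tilt 2.53 q7 2.19 F [-9.2 -3.6 26.1] w 0.0485
togo cm tool [-0.07  0.   -1.52]
[-0.91112668  1.8182132  -0.10669109]
```

```bash
python3 -m pendant '0 0 0.2 0;0 0 0.2 0;0 0 0.2 0';python3 -c "
from h import *
from bench import r
togo(.528,.2135,.1175)
f=r.grab_frame('scene');cv2.imwrite('pics/s4.png',cv2.resize(f['color'][190:260,330:390],None,fx=8,fy=8,interpolation=cv2.INTER_CUBIC)[:,:,::-1]);o,f=snap('w7')"
```

```text
clock: 14.3
tcp_pos: [0.5267, 0.2141, 0.1024]
orientation: [-0.709, -3.015, -0.008]
contact_force: [-7.6, -2.4, 20.2]
grip_width: 0.0488
t 14.3 tcp [0.5267 0.2141 0.1024] yaw 153.5 tilt 2.54 q7 2.19 F [-7.6 -2.4 20.2] w 0.0488
togo cm tool [-0.08 -0.   -1.51]
```

View pics/s4.png

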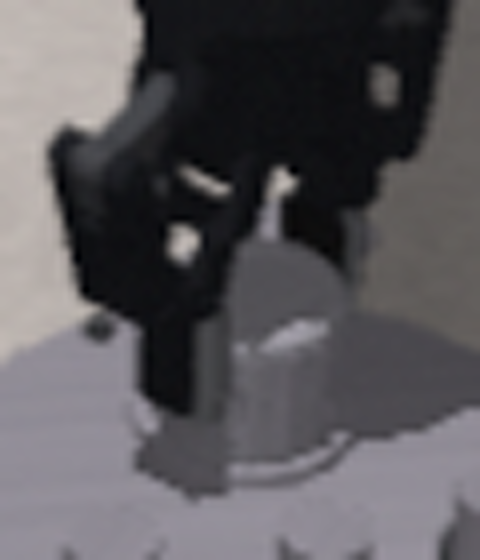

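View pics/w7.png

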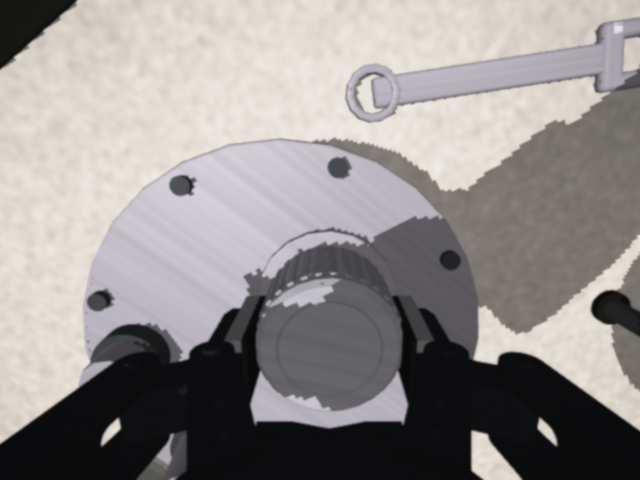

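```bash
python3 -m pendant '0 0 0.25 0;0 0 0.25 0;0 0 0.25 0;0 0 0.25 0;0 0 0.25 0';python3 -c "
from h import *
from bench import r
f=r.grab_frame('top');cv2.imwrite('pics/t4.png',f['color'][:,:,::-1])
togo(.528,.2135,.1175);print(r.get_obs()['qvel'].round(4))"
```

```text
clock: 14.82
tcp_pos: [0.5267, 0.2141, 0.1024]
orientation: [-0.713, -3.016, -0.011]
contact_force: [-9.8, -3.8, 25.4]
grip_width: 0.0487
t 14.87 tcp [0.5267 0.2142 0.1024] yaw 153.4 tilt 2.48 q7 2.19 F [-8.5 -3.8 25.7] w 0.0487
togo cm tool [-0.08 -0.01 -1.52]
[-0.001  -0.0022 -0.0001  0.0001 -0.0001  0.0021  0.0021]
```

View pics/t4.png

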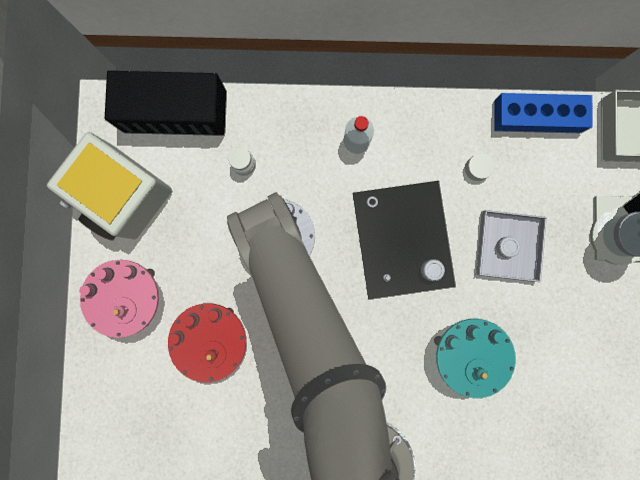

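```bash
python3 -m pendant '0 0 0.3 1.5;0 0 0.3 1.5;0 0 0.3 -1.5;0 0 0.3 -1.5';python3 -c "
from h import *
from bench import r
togo(.528,.2135,.1175);print(r.get_obs()['moment'].round(2))"; python3 -m pendant '0 0 0.45 0;0 0 0.45 0';python3 -c "
from h import *
from bench import r
togo(.528,.2135,.1175);o=r.get_obs();print(o['moment'].round(2),Ro.from_rotvec(o['orientation']).as_matrix().round(3))"
```

```text
clock: 15.2
tcp_pos: [0.5274, 0.2142, 0.1023]
orientation: [-0.72, -3.016, -0.014]
contact_force: [-11.7, -4.7, 31.1]
grip_width: 0.0486
t 15.2 tcp [0.5274 0.2142 0.1023] yaw 153.2 tilt 2.38 q7 2.19 F [-11.7  -4.7  31.1] w 0.0486
togo cm tool [-0.02 -0.04 -1.53]
[-1.31  2.4  -0.34]
clock: 15.37
tcp_pos: [0.5275, 0.2143, 0.1021]
orientation: [-0.722, -3.016, -0.015]
contact_force: [-16.2, -7.2, 46.6]
grip_width: 0.0483
t 15.37 tcp [0.5275 0.2143 0.1021] yaw 153.1 tilt 2.36 q7 2.18 F [-16.2  -7.2  46.6] w 0.0483
togo cm tool [-0.02 -0.05 -1.54]
[-1.78  3.4  -0.18] [[-0.891  0.453 -0.037]
 [ 0.452  0.892  0.019]
 [ 0.041  0.    -0.999]]
```

```bash
python3 -m pendant '0.07 -0.08 0.2 0;0.07 -0.08 0.2 0;0 0 0.25 0';python3 -c "
from h import *
from bench import r
togo(.528,.2135,.1175);print(r.get_obs()['moment'].round(2))"
```

```text
clock: 15.62
tcp_pos: [0.5272, 0.2142, 0.1022]
orientation: [-0.726, -3.02, -0.022]
contact_force: [-12.4, -4.5, 32.1]
grip_width: 0.0485
t 15.62 tcp [0.5272 0.2142 0.1022] yaw 153.0 tilt 2.2 q7 2.18 F [-12.4  -4.5  32.1] w 0.0485
togo cm tool [-0.04 -0.02 -1.53]
[-1.25  2.67 -0.08]
```

```bash
python3 -c "
from h import *
from bench import r
f=r.grab_frame('scene');t=np.linspace(0,6.28,361)
for R,z in((.025,.09),(.025,.092),(.025,.096),(.03,.09),(.025,.13),(.025,.136)):
    P=np.array([pix(f,np.array([.5268+R*np.cos(a),.214+R*np.sin(a),z])) for a in t]);print(R,z,P[:,1].min().round(1),P[:,1].max().round(1))
c=cv2.resize(f['color'][205:260,335:385],None,fx=11,fy=11,interpolation=cv2.INTER_CUBIC);cv2.imwrite('pics/s5.png',cv2.convertScaleAbs(c,alpha=1.5)[:,:,::-1])"
```

```text
0.025 0.09 233.4 247.3
0.025 0.092 232.6 246.6
0.025 0.096 231.1 245.1
0.03 0.09 232.0 248.8
0.025 0.13 218.2 231.9
0.025 0.136 215.9 229.5
```

View pics/s5.png

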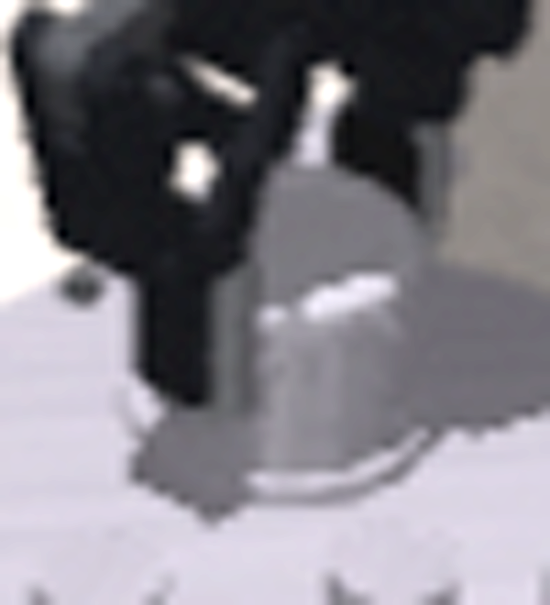

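```bash
python3 -c "
from h import *
from bench import r
togo(.528,.2135,.1175);print(r.hand_in())"
```

```text
t 15.67 tcp [0.5272 0.2142 0.1023] yaw 153.0 tilt 2.2 q7 2.18 F [-8.3 -3.3 23.6] w 0.0484
togo cm tool [-0.04 -0.01 -1.52]
the job is handed in; nothing more can be done
None
```

The short cap (top view 380, 243) is in the reject tray. One full-height cap (top view 420, 203) is on the grey head plate's spigot and pressed home. I turned it about 50–65° before its keyways dropped over the pins, and handed the job in at 15.7 s, still gripping and pushing with about 24 N.

**Last checks that agreed**
- The top view shows the short cap released in the tray at about (508, 247). The other full-height cap (433, 270) and the bystanders I could see are where they started.
- The tool's downward travel stopped hard at TCP z ≈ 0.102 m, and extra push did not lower it.
- In the scene view, about 1.8 px of boss shows below the cap. That fits home (about 1.5 px), not the 6 mm sprung-up position (about 3.7 px).

**Less certain**
- The tool is tilted about 2.2°, so the cap may rest on one edge, with its centre an estimated 1 mm above home. The limits are 2.5 mm and 7°.
- Drop height and grasp height disagree by about 1–2 mm. The measured drop from the pins was about 13 mm, where 14 mm was expected.
- About 8 N of side force remained on the cap.
- The turn ran up to 20° past the point where the cap dropped, so it may have slipped in the pads. The last wrist view showed it still centred in the grip.

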